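# Set a straightedge against two magnet stops and weigh it down

### The arm

A 6-joint arm with a two-finger parallel gripper is mounted at the origin on the work surface. World frame = base frame: x ahead of the robot, y to its left, z up, the work surface at z = 0. Lengths are in m, angles in rad, forces in N, time in s.
With the tool pointing down it reaches from about 0.375 to 0.9 m from the base axis. Payload 3.1 kg.
Tool frame: the origin (TCP) lies between the finger pads; the fingertips stand tip_reach ahead of it and the grasp point (between the pads) lies 3 mm ahead of it (tip_reach is the distance from the TCP to the fingertips, in m); z points along the fingers, y is the direction in which the jaws open and shut (so a half turn about z gives the same grasp; the last joint's range is limited). The gripper opens to 87 mm and grips with 3 to 60 N. Pads are 19 mm wide; open, the fingers measure 117 mm over their backs; the gripper's body (75 mm by 190 mm) begins 51 mm behind the grasp point.
Start: joints at [1.139, 0.527, 1.433, -0, 1.181, -0.178], TCP at [0.157, 0.605, 0.245] pointing down, gripper open.
Joint ranges: [-3.08, 3.08], [-0.75, 2.2], [0.22, 2.44], [-1.43, 4.57], [0, 2.65], [-2.85, 2.85]. Speed limits (rad/s): [2.79, 2.79, 3.14, 3.14, 3.14, 3.14].

### API

Orientations are given as a rotation vector (axis times angle).
In Python, from station import sense, read_camera, get_calibration, sign_off, outline_of, pinpoint, tip_reach gives the robot as it stands.
- The arm moves only by the tool play_rows, never from a script. Its argument "deltas" is a list that holds one entry, the list of rows, each a list of 4 numbers: the shift along the tool's x, y, z in mm, then the turn about the tool's z in rad. In form: [[[x, y, z, yaw], ...]]. A call has 1 to 20 rows; each row is the pose to reach, as a shift and turn from the pose commanded when the call began, along the tool's axes at that moment; what a row does not reach only later rows make up. A row lasts 1/10 s, in which the tool goes at most 50 mm and 8.59 degrees, less where a joint would pass 70% of its speed; a pose out of reach is approached as far as the arm can. A call with a gripper value outside its range is refused whole. "claw" is the closure in counts, from 0 (fully open) to 255 (shut), set as the call begins (left out, the last holds). The fingers move at their own pace and stop on an object; the grip force is fixed at half the most. Time passes only in rows, so rows that repeat a pose let the fingers close. It gives the time, the measured TCP pose, the force and the opening at its end, in the units of the state.
- sense(): the state, without advancing time (a new reading comes with each control period).
- read_camera(name): name is "side" or "top" or "wrist"; returns (picture, depth): 384x512x3 uint8, red, green, blue; 384x512 float32, m along the optical axis (not along the pixel's ray), 0 where there is no reading.
- get_calibration(name): a dict with "fx", "fy", "cx", "cy" (pixels), "rvec" (rotation vector, rad) and "tvec" (3), from world to camera coordinates, as OpenCV has them; the wrist camera has in their place "T_tool_cam" (4x4, takes a point from camera to tool coordinates, whose origin is the TCP and whose axes are the flange's). Camera axes: x right, y down, z forward; pixel columns grow to the right and rows downward; lengths in m; the calibration is good to about 2 mm. A picture is of the moment at which its call begins: read the wrist's pose just before it. get_calibration takes no time and is no camera call.
- sign_off(): hands the job in, once; it reports no verdict.
Trained networks look in the newest picture that a camera, given by its name, has taken for a name from the list of things; names that differ only in an ending like _2 or _b are one class to them, and where a whole thing is asked for, a point or a joint stands for the part that bears it (a point fixed in the world has none). Each returns a list of dicts, best first, with "confidence" (0 to 1); they miss things now and then, are a little off and sometimes report something else, mostly with a low value. They report only what shows in the picture. A call takes as long as a camera call.
- outline_of(camera, query): "region" (384x512 bool, what is visible of it) and "at" ([column, row] in pixels, amid what is visible of it).
- pinpoint(camera, query): "at" ([column, row] in pixels: a listed point, or the origin of a listed thing).
The state is a dict: "time": time; "q": joint angles; "dq": joint speeds; "tau": joint torques, N m; "position": TCP position; "ee_rot": TCP orientation; "wrist_force": force on the tool from outside, world axes, zero at the start; "torque": the same for the moment, N m; "width": finger opening in m.
Only numpy, scipy, OpenCV 4.12 (cv2) and the standard library are available. Lean on these libraries where they do the work, as an engineer would, in place of code of your own. Each camera call takes 0.05 s, during which the arm holds its last target.

### The job

Clear the blue weight out of the way, then slide the aluminium straightedge flat along the welding table, without lifting it, until its yellow edge touches both red-topped magnet stops at once, neither of them past its end. Only then set the blue weight lengthwise on the middle of the straightedge to hold it there, and leave the straightedge touching both stops. Leave the tape measure, shackle, angle clip and hammer where they lie.

Things in the scene. Friction and masses are not known exactly. Their poses are not given: they have to be found in the camera images.
- straightedge: loose aluminium box-section straightedge, 200 mm long (its y axis), 50 mm wide (its x axis), 30 mm high, 0.4 to 0.85 kg, lying flat and free to slide (about 3 to 11 N slides it); origin at the centre of its underside. Its +x long side is the working edge (x = +25 mm), marked by a yellow stripe on top; it starts roughly facing the stops, on the robot's side of them
- stop_left: fixed round magnet stop, 36 mm diameter, 26 mm high, dark steel with red top, the one on the +y side; origin at the centre of its underside. When the straightedge touches it, the stop's centre is 43 mm from the straightedge's centre line, on its +x side
- stop_right: the other, identical fixed magnet stop, on the -y side, 110 to 138 mm from the first; a thin white line painted on the table runs along the faces of both stops
- weight_mid (a point): centre of the loose blue steel hold-down weight (0.55 to 0.85 kg), half-way up: 20 mm above its underside. Base 44 mm (x axis) x 90 mm (y axis) x 14 mm high, with a grip rib on top 18 mm thick (x) x 70 mm long (y), from 14 to 40 mm above the underside. It starts on the table between the straightedge and the stops
- tape: bystander, not to be moved: yellow tape measure, box-shaped, about 75 x 65 mm and 36 mm high; origin on its underside near the middle
- shackle: bystander, not to be moved: steel bow shackle lying flat, about 84 x 85 mm and 16 mm high; origin on its underside near the middle
- angle: bystander, not to be moved: copper-coloured angle clip, foot 60 x 70 mm, upright leg 50 mm high; origin on its underside near the middle
- hammer: bystander, not to be moved: hammer with a 200 mm long handle and head, lying beyond the stops

How it is judged:
On the way, in this order (a step that is already met when the one before it is completed fails the run):
1. the straightedge's yellow edge touches both stops (gap under 2.5 mm at each, both at least 5 mm inside its ends) while the weight is not yet on it (x of stop_left in the frame of straightedge between 0.0405 and 0.0455 m and y of stop_left in the frame of straightedge between -0.095 and 0.095 m and x of stop_right in the frame of straightedge between 0.0405 and 0.0455 m and y of stop_right in the frame of straightedge between -0.095 and 0.095 m and height (world z) of straightedge below 0.004 m and (height (world z) of weight_mid below 0.035 m or horizontal distance between weight_mid and straightedge above 0.15 m)), for 0.2 s.
2. the weight lies lengthwise on the middle of the straightedge, which still touches both stops (x of stop_left in the frame of straightedge between 0.0405 and 0.0455 m and y of stop_left in the frame of straightedge between -0.095 and 0.095 m and x of stop_right in the frame of straightedge between 0.0405 and 0.0455 m and y of stop_right in the frame of straightedge between -0.095 and 0.095 m and height (world z) of straightedge below 0.004 m and z of weight_mid in the frame of straightedge between 0.045 and 0.055 m and y of weight_mid in the frame of straightedge between -0.04 and 0.04 m and x of weight_mid in the frame of straightedge between -0.015 and 0.015 m and angle between the y axis of weight_mid and the y axis of straightedge, either way round below 0.3 rad), for 0.2 s.
At the end, for the whole second after the job is handed in: The straightedge lies flat with its yellow edge touching both stops (gap under 2.5 mm at each, both at least 5 mm inside its ends), and the weight stands on top of it, centred within 40 mm along and 15 mm across, lengthwise within 0.3 rad (all of step 2).
It fails at once if the straightedge is lifted or tipped (height (world z) of straightedge above 0.01 m or angle between straightedge's own z axis and vertical above 0.12 rad).
It fails at once if the tape measure is moved more than 20 mm (distance of tape from where it was at the start of the episode above 0.02 m).
It fails at once if the shackle is moved more than 20 mm (distance of shackle from where it was at the start of the episode above 0.02 m).
It fails at once if the angle clip is moved more than 20 mm (distance of angle from where it was at the start of the episode above 0.02 m).
It fails at once if the hammer is moved more than 20 mm (distance of hammer from where it was at the start of the episode above 0.02 m).
It also fails if it takes over 72 s, if anything falls off the work surface, if the arm or the gripper's body presses on something with over 40 N, if the wrist force passes 120 N, or if a joint passes its speed limit or range.

## Working session

There is one attempt and no reset: what is moved stays moved. The work goes in short steps, Python scripts to look and compute and a tool call to move; the robot and the scene stay as the last step left them, time stands still between calls to the robot, and variables do not carry over. Pictures are saved under pics/ and viewed, and the job is handed in when it is done.

Besides the shell and the picture viewer there is one more tool, called after "Call:" as a command line: name --argument value ..., lists and objects as JSON in quotes. play_rows: Moves the arm, as the interface text tells. Its arguments: {"type":"object","properties":{"deltas":{"type":"array"},"claw":{"type":"number"}},"required":["deltas"]}

```bash
ls; mkdir -p pics
python3 - <<'E'
from station import *
import cv2,numpy as np
print(sense()); print(tip_reach)
for c in ["top","side","wrist"]:
    p,d=read_camera(c); cv2.imwrite(f"pics/{c}0.png",p[:,:,::-1]); np.save(f"pics/{c}0d.npy",d)
    print(c,get_calibration(c))
E
```

```text
pics
{'time': 0.0, 'q': array([ 1.13849259e+00,  5.28435040e-01,  1.43387928e+00, -2.98536091e-05,
        1.18139255e+00, -1.78496331e-01]), 'dq': array([-0.00143517, -0.00087128, -0.00123143,  0.00081861, -0.00024529,
        0.00015645]), 'tau': array([ 4.92776071e-04, -4.40044892e+01, -1.76591563e+01,  6.33544824e-02,
        5.83079411e-02, -1.74841193e-04]), 'position': array([0.15662202, 0.60436124, 0.24359803]), 'ee_rot': array([-0.39751548, -3.11572582,  0.00317975]), 'wrist_force': array([ 0.22315596, -1.65879667,  0.10812708]), 'torque': array([ 0.05175508, -0.01597263,  0.0439435 ]), 'width': 0.08687298520882421}
0.022
top {'fx': 471.88777614454665, 'fy': 471.88777614454665, 'cx': 253.30810517547226, 'cy': 191.80630045611545, 'rvec': array([ 2.1225472 , -2.17649359,  0.09737099]), 'tvec': array([0.01918789, 0.60967412, 1.28138952])}
side {'fx': 418.5577514531499, 'fy': 418.5577514531499, 'cx': 255.8867916028709, 'cy': 185.3513680278561, 'rvec': array([ 2.41884624, -0.10006296,  0.02471261]), 'tvec': array([-0.6181179 ,  0.08282212,  0.93660921])}
wrist {'fx': 292.4627683396411, 'fy': 292.4627683396411, 'cx': 254.72660471642988, 'cy': 192.92909746142766, 'T_tool_cam': array([[-1.03130914e-04, -9.52100740e-01, -3.05784515e-01,
         8.44563846e-02],
       [ 9.99999217e-01, -4.79640675e-04,  1.15615864e-03,
        -4.11402751e-04],
       [-1.24744619e-03, -3.05784156e-01,  9.52100044e-01,
        -1.40516112e-01],
       [ 0.00000000e+00,  0.00000000e+00,  0.00000000e+00,
         1.00000000e+00]])}
```

View pics/top0.png

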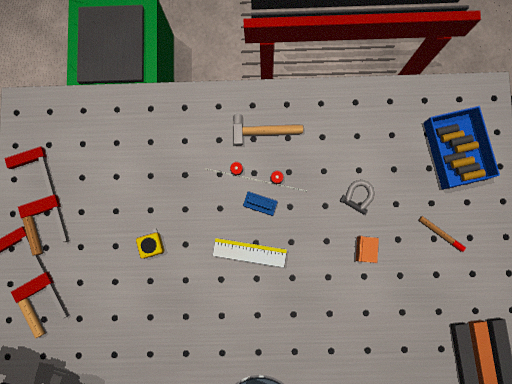

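View pics/side0.png

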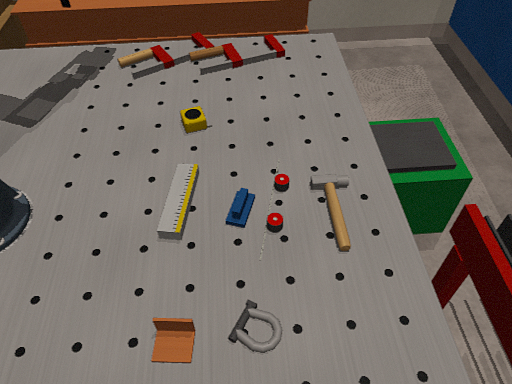

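View pics/wrist0.png

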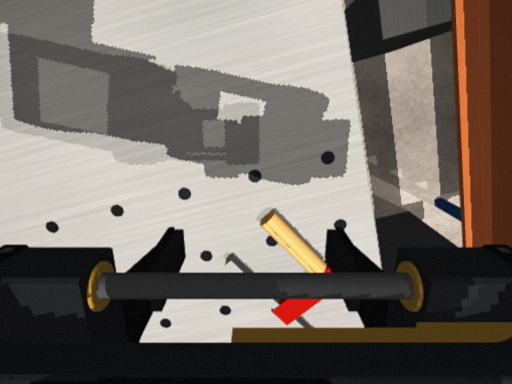

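The top view shows the straightedge at about (250,252), its yellow stripe up towards the stops at (236,168) and (277,177). The weight is at (261,204) between them, the hammer beyond the stops, and the other bystanders well off to the sides. Next I'll measure these.

```bash
cat > h.py <<'E'
from station import *
import cv2,numpy as np
from scipy.spatial.transform import Rotation as R
def cam(c,s=None):
    k=get_calibration(c); K=np.array([[k['fx'],0,k['cx']],[0,k['fy'],k['cy']],[0,0,1]])
    if 'rvec' in k:
        Rw=R.from_rotvec(k['rvec']).as_matrix().T; t=-Rw@k['tvec']
    else:
        s=s or sense(); Rt=R.from_rotvec(s['ee_rot']).as_matrix(); T=k['T_tool_cam']
        Rw=Rt@T[:3,:3]; t=Rt@T[:3,3]+s['position']
    return K,Rw,t
def ray(cm,uv):
    K,Rw,t=cm; d=Rw@np.linalg.inv(K)@np.array([uv[0],uv[1],1.]); return t,d
def onz(cm,uv,z):
    o,d=ray(cm,uv); return o+d*(z-o[2])/d[2]
def tri(c1,u1,c2,u2):
    o1,d1=ray(c1,u1);o2,d2=ray(c2,u2); A=np.stack([d1,-d2],1)
    s=np.linalg.lstsq(A,o2-o1,rcond=None)[0]; p,q=o1+s[0]*d1,o2+s[1]*d2
    return (p+q)/2,np.linalg.norm(p-q)
def proj(cm,P):
    K,Rw,t=cm; c=(np.atleast_2d(P)-t)@Rw; p=c@K.T; return p[:,:2]/p[:,2:]
def cloud(cm,d,mask):
    v,u=np.nonzero(mask&(d>0)); K,Rw,t=cm
    z=d[v,u]; c=np.stack([(u-K[0,2])/K[0,0]*z,(v-K[1,2])/K[1,1]*z,z],1); return c@Rw.T+t
E
python3 - <<'E'
from h import *
np.set_printoptions(precision=4,suppress=True)
res={}
for c in ["top","side"]:
    p,d=read_camera(c); cm=cam(c)
    for n in ["straightedge","weight_mid","stop_left","stop_right"]:
        r=outline_of(c,n)
        q=pinpoint(c,n)
        for x in r[:3]:
            P=cloud(cm,d,x['region']); h=P[:,2]; 
            print(c,n,'out',round(x['confidence'],2),x['at'],'med',np.median(P,0),'z95',np.percentile(h,95))
            pts=np.argwhere(x['region'])[:,::-1].astype(np.float32); print('   rect',cv2.minAreaRect(pts))
        for x in q[:3]:
            print(c,n,'pin',round(x['confidence'],2),x['at'])
            res.setdefault((c,n),x['at'])
for n in ["straightedge","weight_mid","stop_left","stop_right"]:
    if ("top",n) in res and ("side",n) in res: print(n,tri(cam("top"),res["top",n],cam("side"),res["side",n]))
E
```

```text
top straightedge out 0.94 [249.6, 252.3] med [0.4434 0.0176 0.0303] z95 0.03478203330382502
   rect ((249.36195373535156, 252.03851318359375), (72.25231170654297, 19.001514434814453), 8.365886688232422)
top straightedge pin 0.82 [246.8, 248.4]
top weight_mid out 0.63 [259.1, 202.7] med [ 0.5801 -0.0114  0.0157] z95 0.042476608299233276
   rect ((259.29998779296875, 202.60000610351562), (33.203914642333984, 16.76007080078125), 18.43494987487793)
top weight_mid pin 0.47 [269.4, 129.9]
top stop_left out 0.68 [234.8, 169.3] med [0.6816 0.0513 0.0261] z95 0.030468189833819714
   rect ((236.0, 167.5), (13.0, 12.0), 90.0)
top stop_left pin 0.57 [233.9, 168.0]
top stop_right out 0.43 [276.3, 174.8] med [ 0.6515 -0.0634  0.0261] z95 0.030722283069976396
   rect ((276.7500305175781, 176.75), (12.020814895629883, 12.727922439575195), 45.0)
top stop_right pin 0.44 [277.6, 177.3]
side straightedge out 0.75 [175.1, 200.7] med [ 0.4461 -0.0035  0.028 ] z95 0.030468552303811878
   rect ((178.54139709472656, 200.6592254638672), (25.90286636352539, 80.19166564941406), 16.389541625976562)
side straight
[... 576 characters left out ...]
), 19.29004669189453)
side weight_mid pin 0.75 [239.4, 206.6]
side weight_mid pin 0.38 [193.4, 121.2]
side stop_left out 0.71 [282.3, 182.4] med [0.6822 0.0408 0.0238] z95 0.026883775907199415
   rect ((281.0, 182.0), (18.0, 14.0), 90.0)
side stop_left pin 0.47 [283.0, 185.8]
side stop_right out 0.85 [274.2, 222.9] med [ 0.655  -0.0732  0.0238] z95 0.026477116355660496
   rect ((274.5, 222.5), (19.0, 15.0), 90.0)
side stop_right pin 0.75 [271.3, 226.2]
weight_mid (array([ 0.6679, -0.0706,  0.1367]), np.float64(0.1859475756880511))
stop_left (array([ 0.689 ,  0.0601, -0.0133]), np.float64(0.0038054950089267264))
stop_right (array([ 0.6515, -0.0662,  0.0003]), np.float64(0.005273459435038289))
```

```bash
cat > meas.py <<'E'
from h import *
def blobs(mask,mn=15):
    n,l,st,ce=cv2.connectedComponentsWithStats(mask.astype(np.uint8)); return [(ce[i],st[i,4],l==i) for i in range(1,n) if st[i,4]>=mn]
def redmask(p):
    h=cv2.cvtColor(p,cv2.COLOR_RGB2HSV); return ((h[...,0]<6)|(h[...,0]>174))&(h[...,1]>150)&(h[...,2]>90)
def bluemask(p):
    h=cv2.cvtColor(p,cv2.COLOR_RGB2HSV); return (h[...,0]>100)&(h[...,0]<125)&(h[...,1]>120)
def stops(c,p):
    cm=cam(c); o=[]
    for ce,a,m in blobs(redmask(p)):
        P=onz(cm,ce,.026)
        if .6<P[0]<.75 and -.12<P[1]<.12: o.append(P)
    return sorted(o,key=lambda P:-P[1])
E
python3 - <<'E'
from meas import *
np.set_printoptions(precision=4,suppress=True)
for c in ["top","side"]:
    p,d=read_camera(c); cm=cam(c)
    S=stops(c,p); print(c,'stops',S,np.linalg.norm(S[0]-S[1]) if len(S)>1 else '', np.degrees(np.arctan2(*(S[0]-S[1])[:2])))
    r=outline_of(c,"straightedge")[0]['region']; P=cloud(cm,d,r); T=P[(P[:,2]>.024)]
    rc=cv2.minAreaRect((T[:,:2]*1000).astype(np.float32)); print(' edge',T.mean(0),rc)
    # rgb outline mapped to z=.03
    cnt=np.argwhere(r)[:,::-1]; Q=np.array([onz(cm,u,.03)[:2] for u in cnt])*1000
    print(' edge rgb',Q.mean(0),cv2.minAreaRect(Q.astype(np.float32)), )
    for z in (T[:,:2],Q):
        w,v=np.linalg.eigh(np.cov(z.T)); a=v[:,1]; print('  axis deg(from y)',np.degrees(np.arctan2(-a[0]*np.sign(a[1]),abs(a[1]))))
    h=cv2.cvtColor(p,cv2.COLOR_RGB2HSV); y=(h[...,0]>22)&(h[...,0]<35)&(h[...,1]>130)&r
    Y=np.array([onz(cm,u,.03)[:2] for u in np.argwhere(y)[:,::-1]]);print('  yellow',Y.mean(0),np.polyfit(Y[:,1],Y[:,0],1))
    for ce,a,m in blobs(bluemask(p)):
        P=cloud(cm,d,m)
        if not(.4<P[:,0].mean()<.8 and abs(P[:,1].mean())<.15): continue
        T=P[P[:,2]>.03]; print(' weight all',P.mean(0),cv2.minAreaRect((P[:,:2]*1000).astype(np.float32)),'\n rib',T.mean(0),cv2.minAreaRect((T[:,:2]*1000).astype(np.float32)))
    for n in ["tape","shackle","angle","hammer"]:
        x=outline_of(c,n)
        if x: P=cloud(cm,d,x[0]['region']);print(n,x[0]['confidence'],P.min(0),P.max(0))
    cv2.imwrite(f"pics/{c}_crop.png",cv2.resize(p[140:290,180:330][:,:,::-1],None,fx=4,fy=4,interpolation=cv2.INTER_CUBIC))
E
```

```text
top stops [array([0.6806, 0.0519, 0.026 ]), array([ 0.6524, -0.0625,  0.026 ])] 0.1177946777849717 13.850968568267884
 edge [0.4438 0.0188 0.0305] ((443.5583190917969, 19.4500732421875), (198.7604217529297, 50.00448989868164), 79.6117935180664)
 edge rgb [443.9821  19.1188] ((443.955078125, 19.30377197265625), (198.5037384033203, 52.89466857910156), 80.07502746582031)
  axis deg(from y) -10.488060499499015
  axis deg(from y) -10.543786617205486
  yellow [0.462  0.0156] [0.1845 0.4591]
 weight all [ 0.5782 -0.0134  0.023 ] ((579.5007934570312, -13.239887237548828), (88.47818756103516, 42.61808776855469), 70.96300506591797) 
 rib [ 0.5807 -0.0141  0.0399] ((581.1159057617188, -13.771240234375), (69.40077209472656, 18.33913230895996), 70.97266387939453)
tape 0.78 [ 0.4359  0.2601 -0.0067] [0.5178 0.3423 0.0445]
shackle 0.93 [ 0.5471 -0.336   0.0006] [ 0.639  -0.2397  0.0217]
angle 0.91 [ 0.4074 -0.3424 -0.0009] [ 0.4804 -0.2763  0.0549]
hammer 0.82 [ 0.7512 -0.1422 -0.0047] [0.8395 0.056  0.0354]
side stops [array([0.6842, 0.0477, 0.026 ]), array([ 0.6557, -0.0662,  0.026 ])] 0.11741668
[... 226 characters left out ...]
), (218.10601806640625, 58.63131332397461), 79.44684600830078)
  axis deg(from y) -10.421505207188105
  axis deg(from y) -9.553842403537539
  yellow [0.4643 0.006 ] [0.1815 0.4632]
 weight all [ 0.5835 -0.0264  0.0217] ((583.5851440429688, -17.102561950683594), (91.65831756591797, 42.20560836791992), 70.431396484375) 
 rib [ 0.5822 -0.0199  0.0375] ((582.232177734375, -16.781475067138672), (71.5838851928711, 19.13767433166504), 70.76905059814453)
tape 0.85 [ 0.4321  0.2565 -0.0052] [0.5193 0.3767 0.0385]
shackle 0.68 [ 0.547  -0.339  -0.0038] [ 0.6404 -0.245   0.0186]
angle 0.7 [ 0.4097 -0.345  -0.0048] [ 0.4846 -0.2764  0.051 ]
hammer 0.42 [ 0.637  -0.0848 -0.0016] [ 0.672  -0.0485  0.0295]
```

View pics/top_crop.png

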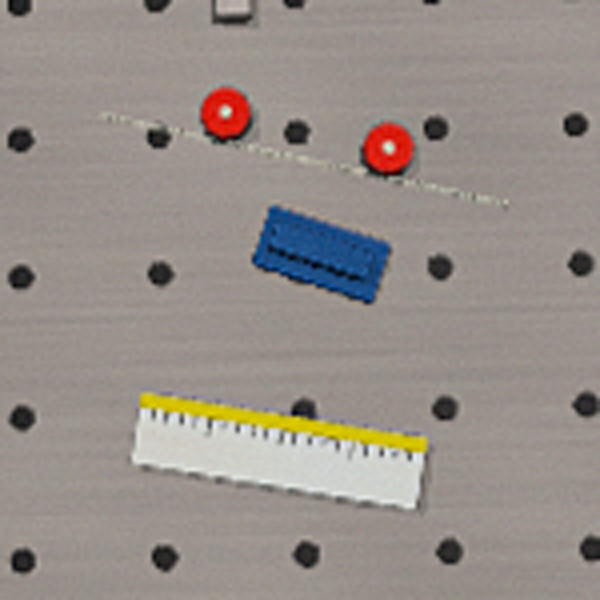

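View pics/side_crop.png

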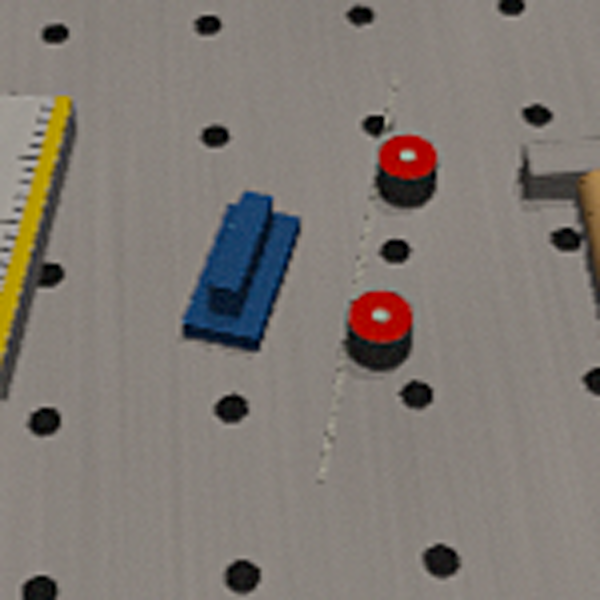

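```bash
cat > plan.py <<'E'
from h import *
# target world TCP pos & jaw angle (deg, world dir of tool y) -> tool deltas from current pose
def plan(P,jaw):
    s=sense(); Rt=R.from_rotvec(s['ee_rot']).as_matrix()
    d=Rt.T@(np.array(P)-s['position'])*1000
    cur=np.degrees(np.arctan2(Rt[1,1],Rt[0,1])); t=(cur-jaw+90)%180-90 if abs((cur-jaw))<60 else cur-jaw
    print('t',round(s['time'],2),'cur',s['position'].round(4),'jaw',round(cur,2),'delta',d.round(1),'yaw',round(np.radians(t),4),'q6',s['q'][5].round(2),'w',round(s['width'],4),'F',s['wrist_force'].round(1))
E
python3 - <<'E'
from plan import *
plan([.56,-.02,.22],-19.1)
E
```

```text
t 1.65 cur [0.1569 0.605  0.2445] jaw 75.46 delta [-547.1 -503.7   24.5] yaw 1.6503 q6 -0.18 w 0.0872 F [-0.5 -0.2  0.3]
```

Call:
play_rows --deltas '[[[-18,-17,1,0.06],[-46,-42,2,0.14],[-77,-71,4,0.24],[-108,-99,5,0.33],[-140,-129,6,0.42],[-172,-158,8,0.52],[-204,-188,9,0.62],[-236,-217,10,0.71],[-268,-247,12,0.81],[-300,-276,13,0.9],[-332,-306,15,1.0],[-364,-335,16,1.1],[-396,-365,18,1.2],[-428,-394,19,1.3],[-460,-424,21,1.4],[-492,-453,22,1.5],[-520,-479,23,1.58],[-538,-496,24,1.63],[-547,-504,24,1.65],[-547,-504,24,1.65]]]'

```text
time: 3.65
position: [0.5605, -0.0213, 0.2205]
ee_rot: [2.56, 1.82, 0.001]
wrist_force: [0.1, -0.2, -0.6]
width: 0.0872
```

Run:
```python
from plan import *
from meas import *
np.set_printoptions(precision=4,suppress=True)
s=sense(); p,d=read_camera("wrist"); cm=cam("wrist",s)
cv2.imwrite("pics/w1.png",p[:,:,::-1]); np.save("pics/w1d.npy",d)
for ce,a,m in blobs(redmask(p)): print('red',ce,a,onz(cm,ce,.026),cloud(cm,d,m).mean(0))
for ce,a,m in blobs(bluemask(p),100):
    P=cloud(cm,d,m); T=P[P[:,2]>.033]; print('blue',ce,a,P.mean(0), T.mean(0),cv2.minAreaRect((T[:,:2]*1000).astype(np.float32)), cv2.minAreaRect((P[:,:2]*1000).astype(np.float32)))
plan([.5815,-.0153,.12],-19.1)
```

```text
red [339.8839  76.8626] 844 [0.6818 0.05   0.026 ] [0.6816 0.0499 0.0266]
red [340.075  182.7439] 613 [ 0.6533 -0.0644  0.026 ] [ 0.6532 -0.0643  0.0263]
blue [268.7899 159.6456] 2627 [ 0.5818 -0.0108  0.024 ] [ 0.5813 -0.0138  0.04  ] ((581.0755615234375, -15.12148666381836), (70.22420501708984, 17.97658348083496), 71.1401138305664) ((581.046630859375, -14.704303741455078), (88.71012115478516, 43.28645706176758), 70.22010040283203)
t 3.7 cur [ 0.5594 -0.02    0.2204] jaw -19.08 delta [ 11.6  19.4 100.4] yaw 0.0003 q6 0.1 w 0.0867 F [ 0.1  0.8 -0.1]
```

View pics/w1.png

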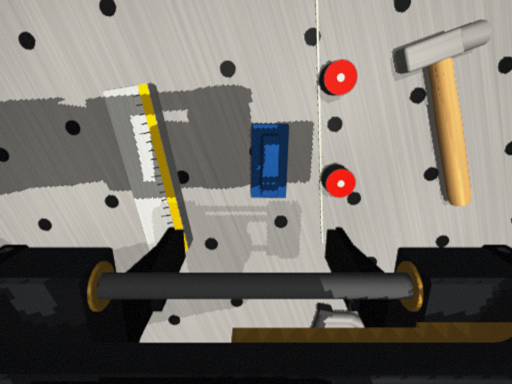

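The wrist view agrees with the other two cameras: weight at px (269,160), stops at (340,77) and (340,183). I'm going down onto the rib.

Call:
play_rows --deltas '[[[5,8,15,0],[12,20,45,0],[12,20,80,0],[12,20,115,0],[12,20,145,0],[12,20,165,0],[12,20,176,0],[12,20,180,0],[12,20,180,0]]]' --claw 60

```text
time: 4.6
position: [0.5825, -0.0147, 0.0408]
ee_rot: [-2.558, -1.824, -0.0]
wrist_force: [-0.3, -0.2, 0.0]
width: 0.0664
```

Call:
play_rows --deltas '[[[0,0,0,0],[0,0,0,0],[0,0,0,0],[0,0,0,0],[0,0,0,0],[0,0,0,0]]]' --claw 255

```text
time: 5.2
position: [0.5827, -0.0155, 0.0406]
ee_rot: [2.559, 1.822, 0.0]
wrist_force: [-0.0, -0.0, 0.2]
width: 0.0262
```

Run:
```python
from plan import *
plan([.60,.175,.10],-14)
```

```text
t 5.2 cur [ 0.5827 -0.0155  0.0406] jaw -19.09 delta [185.7 -45.9 -59.4] yaw -0.0888 q6 0.11 w 0.0262 F [-0.  -0.   0.2]
```

Call:
play_rows --deltas '[[[0,0,0,0],[0,0,0,0],[0,0,0,0],[0,0,0,0],[0,0,-10,0],[0,0,-30,0],[10,-2,-45,0],[30,-7,-50,-0.01],[60,-14,-50,-0.03],[90,-22,-50,-0.05],[120,-29,-50,-0.07],[150,-37,-50,-0.09],[175,-43,-50,-0.09],[186,-46,-50,-0.09],[186,-46,-50,-0.09],[186,-46,-50,-0.09]]]'

```text
time: 6.8
position: [0.5997, 0.1746, 0.09]
ee_rot: [2.474, 1.936, -0.002]
wrist_force: [-0.4, -1.2, -8.0]
width: 0.018
```

Run:
```python
from plan import *
plan([.60,.175,.0406],-14)
s=sense();p,d=read_camera("side"); cv2.imwrite("pics/s1.png",p[:,:,::-1])
```

```text
t 6.8 cur [0.5997 0.1746 0.09  ] jaw -13.9 delta [ 0.5  0.3 49.4] yaw 0.0018 q6 0.35 w 0.018 F [-0.4 -1.2 -8. ]
```

View pics/s1.png

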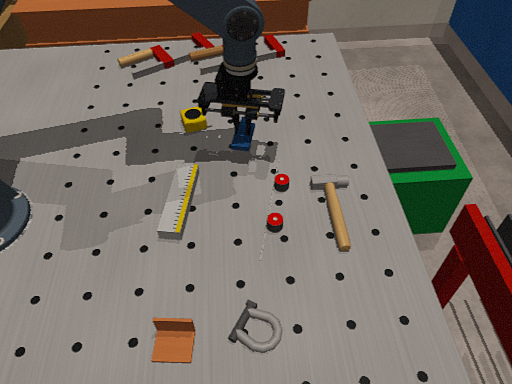

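The weight is held, hanging under the gripper at about (242,135) and clear of the tape at (194,118). I'll lower it and release.

Call:
play_rows --deltas '[[[0,0,10,0],[0,0,25,0],[0,0,38,0],[0,0,45,0],[0,0,48,0],[0,0,49.5,0],[0,0,49.5,0]]]'

```text
time: 7.55
position: [0.6001, 0.1755, 0.0411]
ee_rot: [2.474, 1.936, 0.0]
wrist_force: [-0.2, 0.4, -7.0]
width: 0.0178
```

Call:
play_rows --deltas '[[[0,0,0,0],[0,0,0,0],[0,0,0,0],[0,0,-10,0],[0,0,-30,0],[0,0,-60,0],[0,0,-90,0],[0,0,-110,0],[0,0,-110,0]]]' --claw 0

```text
time: 8.45
position: [0.6027, 0.1758, 0.1557]
ee_rot: [2.47, 1.933, 0.012]
wrist_force: [0.1, -0.7, 0.4]
width: 0.0811
```

Run:
```python
from plan import *
plan([.444,.0185,.12],-10.4)
```

```text
t 8.45 cur [0.6027 0.1758 0.1557] jaw -13.92 delta [-191.  -116.5   34.1] yaw -0.0614 q6 0.35 w 0.0811 F [ 0.1 -0.7  0.4]
```

Call:
play_rows --deltas '[[[-10,-6,0,0],[-35,-21,5,-0.01],[-70,-42,12,-0.02],[-105,-63,20,-0.03],[-140,-84,26,-0.05],[-170,-102,30,-0.06],[-185,-111,30,-0.062],[-190,-113,30,-0.062],[-190,-113,30,-0.062],[-190,-113,30,-0.062]]]' --claw 0

```text
time: 9.45
position: [0.4453, 0.0183, 0.1209]
ee_rot: [2.413, 2.011, 0.001]
wrist_force: [0.1, 0.9, 0.1]
width: 0.087
```

Run:
```python
from plan import *
from meas import *
np.set_printoptions(precision=4,suppress=True)
plan([.444,.0185,.028],-10.4)
s=sense(); p,d=read_camera("wrist"); cm=cam("wrist",s)
cv2.imwrite("pics/w2.png",p[:,:,::-1])
P=cloud(cm,d,np.ones(d.shape,bool)); T=P[(P[:,2]>.022)&(P[:,2]<.036)&(abs(P[:,0]-.444)<.06)&(abs(P[:,1]-.02)<.13)]
print(len(T),T.mean(0),cv2.minAreaRect((T[:,:2]*1000).astype(np.float32)))
for c in ["top"]:
    p,d=read_camera(c); cm=cam(c)
    for ce,a,m in blobs(bluemask(p)):
        P=cloud(cm,d,m)
        if .4<P[:,0].mean()<.8 and abs(P[:,1].mean())<.25: T=P[P[:,2]>.03];print('weight',T.mean(0),cv2.minAreaRect((T[:,:2]*1000).astype(np.float32)))
```

```text
t 9.45 cur [0.4453 0.0183 0.1209] jaw -10.37 delta [-0.  -1.4 92.9] yaw 0.0005 q6 -0.03 w 0.087 F [0.1 0.9 0.1]
12083 [0.4475 0.0406 0.0303] ((443.1531066894531, 17.424781799316406), (199.8340606689453, 50.09992980957031), 79.52554321289062)
weight [0.6002 0.176  0.0402] ((600.6155395507812, 176.54385375976562), (69.66969299316406, 18.427631378173828), 76.1550521850586)
```

View pics/w2.png

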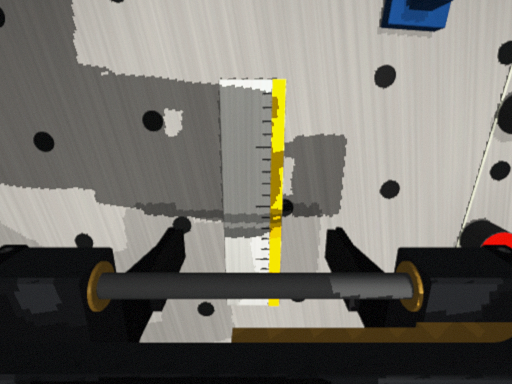

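The straightedge runs from (253,80) down between the open fingers, with its yellow edge on the right. I'm going down and closing on it.

Call:
play_rows --deltas '[[[0,-1,10,0],[0,-2,30,0],[0,-2,55,0],[0,-2,75,0],[0,-2,87,0],[0,-2,91.5,0],[0,-2,92.5,0],[0,-2,92.5,0]]]'

```text
time: 10.35
position: [0.4428, 0.0187, 0.0286]
ee_rot: [2.413, 2.012, 0.0]
wrist_force: [0.7, -0.1, -0.7]
width: 0.0869
```

Call:
play_rows --deltas '[[[0,0,0,0],[0,0,0,0],[0,0,0,0],[0,0,0,0],[0,0,0,0],[0,0,0,0],[0,0,0,0],[0,0,0,0]]]' --claw 255

```text
time: 11.15
position: [0.443, 0.0184, 0.0287]
ee_rot: [2.413, 2.011, 0.001]
wrist_force: [1.0, -0.4, 1.7]
width: 0.0496
```

Run:
```python
from plan import *
n=np.array([.970,-.242]); 
plan(list(np.array([.6265,.0031])-n*.010)+[.0285],-14.0)
```

```text
t 11.15 cur [0.443  0.0184 0.0287] jaw -10.38 delta [ 18.6 173.3   0.3] yaw 0.0632 q6 -0.03 w 0.0496 F [ 1.  -0.4  1.7]
```

Call:
play_rows --deltas '[[[0.5,4,0,0],[1.5,13,0,0.003],[2.5,24,0,0.007],[4,36,0,0.011],[5,48,0,0.016],[6.5,60,0,0.021],[8,73,0,0.026],[9,86,0,0.031],[10.5,99,0,0.036],[12,112,0,0.041],[13.5,125,0,0.046],[15,138,0,0.051],[16.5,151,0,0.056],[17.5,162,0,0.06],[18.5,169,0,0.063],[18.5,172,0,0.063],[18.5,172.5,0,0.063],[18.5,172.5,0,0.063]]]'

```text
time: 12.95
position: [0.6094, 0.007, 0.0285]
ee_rot: [-2.467, -1.929, 0.015]
wrist_force: [-10.1, 1.9, 11.7]
width: 0.0497
```

```bash
cat > gap.py <<'E'
from plan import *
from meas import *
np.set_printoptions(precision=4,suppress=True)
def gap(c,tag):
    s=sense(); p,d=read_camera(c); cm=cam(c,s if c=="wrist" else None)
    cv2.imwrite(f"pics/{c}_{tag}.png",p[:,:,::-1])
    S=stops(c,p); 
    h=cv2.cvtColor(p,cv2.COLOR_RGB2HSV); y=(h[...,0]>22)&(h[...,0]<35)&(h[...,1]>130)
    P=cloud(cm,d,y&(d>0)); v,u=np.nonzero(y&(d>0))
    k=(abs(P[:,2]-.03)<.007)&(P[:,0]>.55)&(P[:,0]<.73)&(abs(P[:,1])<.13)
    Y=np.array([onz(cm,(a,b),.03)[:2] for a,b in zip(u[k],v[k])])
    f=np.polyfit(Y[:,1],Y[:,0],1); a=np.arctan(f[0]); n=np.array([np.cos(a),-np.sin(a)])
    print(c,'stripe yaw',round(-np.degrees(a),2),'y range',Y[:,1].min(),Y[:,1].max(),'mean',Y.mean(0))
    e=np.percentile((Y-Y.mean(0))@n,[2,98]); print('  stripe halfwidths',e*1000)
    for q in S: print('  stop',q,'dist to front of stripe - 18mm:',(((q[:2]-Y.mean(0))@n-e[1]-.018)*1000).round(1))
    # depth plane of top
    T=cloud(cm,d,np.ones(d.shape,bool)); T=T[(abs(T[:,2]-.03)<.006)&(abs(T[:,0]-.615)<.05)&(abs(T[:,1])<.12)]
    return S,Y
E
python3 - <<'E'
from gap import *
gap("top","g1"); gap("side","g1"); gap("wrist","g1"); plan([.6258,.0032,.0285],-14)
E
```

```text
top stripe yaw -13.48 y range -0.09300027822674925 -0.05397062833984967 mean [ 0.6081 -0.0736]
  stripe halfwidths [-5.1498  4.7289]
  stop [ 0.6519 -0.0691  0.026 ] dist to front of stripe - 18mm: 18.9
side stripe yaw -12.9 y range -0.09702486203877392 0.07976888401717852 mean [ 0.6212 -0.0332]
  stripe halfwidths [-4.9625  4.7631]
  stop [ 0.6557 -0.0661  0.026 ] dist to front of stripe - 18mm: 18.1
wrist stripe yaw -14.13 y range -0.039245211612778066 0.09894895377594905 mean [0.6392 0.0448]
  stripe halfwidths [-4.754   4.8011]
  stop [0.6824 0.0497 0.026 ] dist to front of stripe - 18mm: 17.9
t 13.1 cur [0.6094 0.007  0.0285] jaw -13.95 delta [ 0.3 16.9 -0.2] yaw 0.0009 q6 0.07 w 0.0501 F [-9.5  1.9 11.9]
```

View pics/side_g1.png

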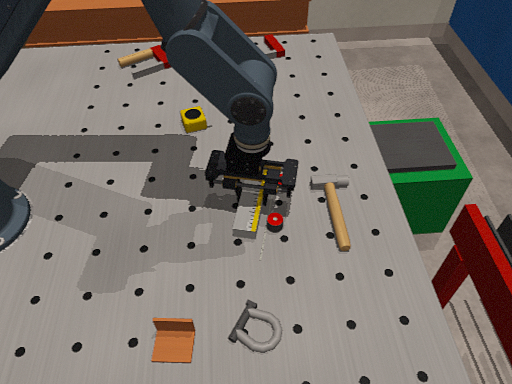

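View pics/wrist_g1.png

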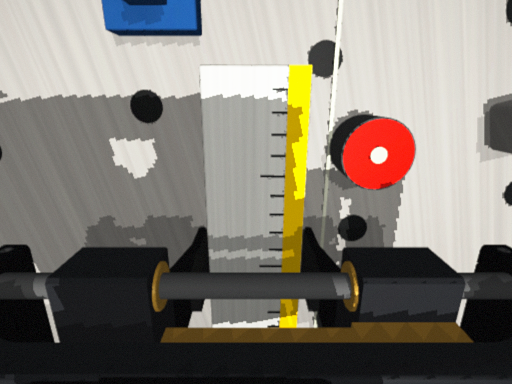

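Call:
play_rows --deltas '[[[0,2,0,0],[0,4,0,0],[0,6,0,0],[0,8,0,0],[0,10,0,0],[0,12,0,0],[0,14,0,0],[0,14,0,0]]]'

```text
time: 13.9
position: [0.6218, 0.0043, 0.0286]
ee_rot: [-2.465, -1.927, 0.017]
wrist_force: [-11.7, 3.0, 14.0]
width: 0.0499
```

Run:
```python
from gap import *
gap("side","g2"); gap("wrist","g2"); plan([.6258,.0032,.0285],-14); print(sense()['torque'])
```

```text
side stripe yaw -13.43 y range -0.09828185238261922 0.07525892866958117 mean [ 0.6347 -0.032 ]
  stripe halfwidths [-4.6319  4.896 ]
  stop [ 0.6556 -0.0662  0.026 ] dist to front of stripe - 18mm: 5.4
wrist stripe yaw -14.06 y range -0.041964073972781527 0.09659524400272379 mean [0.6515 0.042 ]
  stripe halfwidths [-4.759   4.7731]
  stop [0.6824 0.0498 0.026 ] dist to front of stripe - 18mm: 5.3
t 14.0 cur [0.6218 0.0043 0.0286] jaw -13.95 delta [-0.1  4.2  0. ] yaw 0.001 q6 0.07 w 0.0497 F [-12.    2.9  13.9]
[ 0.3538  1.7993 -0.0655]
```

Call:
play_rows --deltas '[[[0,1.5,0,0],[0,2.5,0,0],[0,3.5,0,0],[0,4.5,0,0],[0,5.5,0,0],[0,6.5,0,0],[0,6.5,0,0]]]'

```text
time: 14.7
position: [0.6265, 0.0031, 0.0286]
ee_rot: [-2.461, -1.927, 0.021]
wrist_force: [-15.1, 3.5, 17.6]
width: 0.0498
```

Run:
```python
from gap import *
gap("side","g3"); gap("wrist","g3"); plan([.6258,.0032,.0285],-14); print(sense()['torque'])
```

```text
side stripe yaw -13.74 y range -0.10099289248508514 0.07484176493238481 mean [ 0.64   -0.0323]
  stripe halfwidths [-4.6193  4.9153]
  stop [ 0.6556 -0.0663  0.026 ] dist to front of stripe - 18mm: 0.3
wrist stripe yaw -13.97 y range -0.043052047556687095 0.09553057557885576 mean [0.6562 0.0411]
  stripe halfwidths [-4.7835  4.7919]
  stop [0.6824 0.0497 0.026 ] dist to front of stripe - 18mm: 0.6
  stop [ 0.6523 -0.0494  0.026 ] dist to front of stripe - 18mm: -4.7
t 14.8 cur [0.6265 0.0031 0.0286] jaw -13.88 delta [-0.1 -0.7  0.2] yaw 0.0021 q6 0.07 w 0.0496 F [-14.3   3.2  17. ]
[0.4386 2.165  0.1379]
```

Call:
play_rows --deltas '[[[0,1.5,0,0],[0,3,0,0],[0,4,0,0],[0,4,0,0]]]'

```text
time: 15.2
position: [0.6266, 0.0031, 0.0285]
ee_rot: [-2.457, -1.923, 0.03]
wrist_force: [-21.8, 3.6, 21.5]
width: 0.0499
```

Run:
```python
from gap import *
gap("side","g4"); gap("wrist","g4"); plan([.6258,.0032,.0285],-14); print(sense()['torque'])
```

```text
side stripe yaw -13.78 y range -0.10099289248508514 0.0746332024000338 mean [ 0.6401 -0.0327]
  stripe halfwidths [-4.7881  4.9126]
  stop [ 0.6555 -0.0661  0.026 ] dist to front of stripe - 18mm: 0.0
wrist stripe yaw -13.94 y range -0.04282653057071131 0.09554259764114958 mean [0.6563 0.0413]
  stripe halfwidths [-4.803   4.7948]
  stop [0.6824 0.0497 0.026 ] dist to front of stripe - 18mm: 0.5
  stop [ 0.6525 -0.0492  0.026 ] dist to front of stripe - 18mm: -4.6
t 15.3 cur [0.6266 0.0031 0.0285] jaw -13.9 delta [-0.1 -0.8  0. ] yaw 0.0018 q6 0.07 w 0.0499 F [-21.2   3.5  20.2]
[0.5479 3.1246 0.0722]
```

View pics/wrist_g4.png

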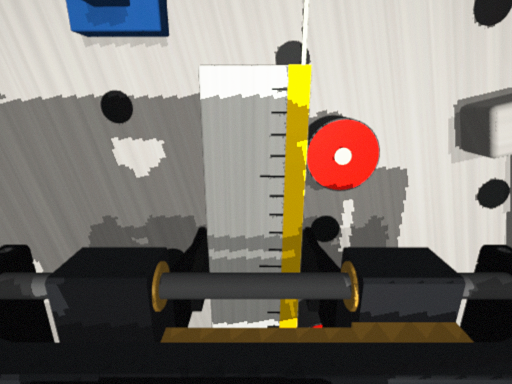

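The edge meets the left stop at about (308,152). The tool stalled while the push force rose from 15 to 22 N, so it's seated. I'll take the push off before opening.

Call:
play_rows --deltas '[[[0,-3,0,0],[0,-6,0,0],[0,-9,0,0],[0,-12,0,0],[0,-12,0,0]]]'

```text
time: 15.8
position: [0.6259, 0.0032, 0.0285]
ee_rot: [-2.472, -1.933, 0.004]
wrist_force: [-3.1, 2.4, 5.7]
width: 0.05
```

Run:
```python
from gap import *
gap("wrist","g5"); plan([.6258,.0032,.0285],-14); print(sense()['torque'])
```

```text
wrist stripe yaw -13.97 y range -0.04315210596587356 0.09570360111791851 mean [0.6556 0.0412]
  stripe halfwidths [-4.7948  4.8004]
  stop [0.6824 0.0498 0.026 ] dist to front of stripe - 18mm: 1.1
  stop [ 0.6517 -0.0496  0.026 ] dist to front of stripe - 18mm: -4.7
t 15.85 cur [0.626  0.0032 0.0285] jaw -13.96 delta [-0.1 -0.2 -0. ] yaw 0.0008 q6 0.07 w 0.0496 F [-3.2  1.6  6.5]
[0.2421 0.9756 0.11  ]
```

Call:
play_rows --deltas '[[[0,0,0,0],[0,0,0,0],[0,0,0,0],[0,0,0,0],[0,0,0,0],[0,0,-15,0],[0,0,-40,0],[0,0,-75,0],[0,0,-110,0],[0,0,-140,0],[0,0,-155,0],[0,0,-160,0],[0,0,-160,0]]]' --claw 0

```text
time: 17.15
position: [0.6281, 0.0026, 0.1899]
ee_rot: [2.474, 1.934, 0.002]
wrist_force: [0.6, 0.2, -0.5]
width: 0.0866
```

Run:
```python
from gap import *
gap("wrist","g6");gap("side","g6"); gap("top","g6"); plan([.6258,.0032,.0285],-14)
```

```text
wrist stripe yaw -14.06 y range -0.10016502943095312 0.0957436556645066 mean [0.6473 0.007 ]
  stripe halfwidths [-4.851   4.7571]
  stop [0.6808 0.0502 0.026 ] dist to front of stripe - 18mm: -0.8
  stop [ 0.6526 -0.0638  0.026 ] dist to front of stripe - 18mm: -0.5
side stripe yaw -14.09 y range -0.10099289248508514 0.09104161511902564 mean [ 0.6455 -0.0102]
  stripe halfwidths [-4.9442  4.7466]
  stop [0.684  0.0485 0.026 ] dist to front of stripe - 18mm: 0.3
  stop [ 0.6555 -0.0662  0.026 ] dist to front of stripe - 18mm: 0.6
top stripe yaw -13.7 y range -0.09624598987144853 0.08546552625622161 mean [ 0.6342 -0.0392]
  stripe halfwidths [-4.3658  5.1229]
  stop [ 0.6504 -0.0675  0.026 ] dist to front of stripe - 18mm: -0.7
t 17.3 cur [0.6268 0.0028 0.1874] jaw -13.98 delta [  0.2  -0.7 158.9] yaw 0.0003 q6 0.07 w 0.0871 F [ 0.5  0.  -0.3]
```

View pics/wrist_g6.png

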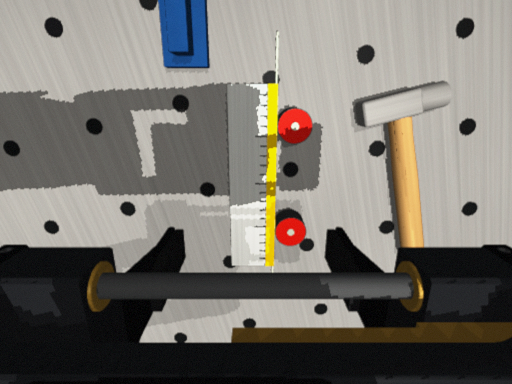

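Both stops touch the yellow edge at about (278,125) and (275,232). The three cameras give gaps within ±0.8 mm at both ends. Next I'll fetch the weight.

Run:
```python
from gap import *
s=sense(); p,d=read_camera("wrist"); cm=cam("wrist",s)
for c in ["top","side"]:
    p,d=read_camera(c); cm=cam(c)
    for ce,a,m in blobs(bluemask(p)):
        P=cloud(cm,d,m)
        if .4<P[:,0].mean()<.8 and abs(P[:,1].mean())<.25: T=P[P[:,2]>.033];print(c,'weight',T.mean(0),cv2.minAreaRect((T[:,:2]*1000).astype(np.float32)))
plan([.6003,.1758,.0406],-14)
```

```text
top weight [0.6005 0.1779 0.0441] ((581.9729614257812, 139.04623413085938), (152.15933227539062, 28.68327522277832), 64.6662368774414)
side weight [0.6014 0.1645 0.0431] ((591.2544555664062, 106.19926452636719), (204.26258850097656, 20.411619186401367), 80.70455169677734)
t 17.45 cur [0.6271 0.0027 0.1873] jaw -13.98 delta [161.5 -67.5 146.8] yaw 0.0004 q6 0.07 w 0.0872 F [ 0.3 -0.3  1. ]
```

Call:
play_rows --deltas '[[[10,-4,0,0],[35,-15,0,0],[65,-27,10,0],[95,-39,25,0],[125,-52,45,0],[148,-62,70,0],[159,-66,95,0],[161,-67,118,0],[161,-67,135,0],[161,-67,144,0],[161,-67,147,0],[161,-67,147,0]]]' --claw 60

```text
time: 18.65
position: [0.6017, 0.1752, 0.0415]
ee_rot: [-2.475, -1.934, 0.0]
wrist_force: [-0.7, -0.7, -0.6]
width: 0.0667
```

Call:
play_rows --deltas '[[[0,0,0,0],[0,0,0,0],[0,0,0,0],[0,0,0,0],[0,0,0,0],[0,0,0,0],[0,0,0,0],[0,0,0,0],[0,0,0,0],[0,0,0,0],[0,0,-10,0],[0,0,-35,0],[0,0,-65,0],[0,0,-80,0],[0,0,-80,0],[0,0,-80,0],[0,0,-80,0]]]' --claw 255

```text
time: 20.35
position: [0.6002, 0.1748, 0.1197]
ee_rot: [-2.474, -1.933, 0.005]
wrist_force: [-0.3, -0.2, -7.3]
width: 0.0179
```

Run:
```python
from gap import *
plan([.6256,.003,.100],-14)
p,d=read_camera("side"); cv2.imwrite("pics/side_h.png",p[:,:,::-1])
```

```text
t 20.35 cur [0.6002 0.1748 0.1197] jaw -13.98 delta [-160.5   66.2   19.7] yaw 0.0003 q6 0.35 w 0.0179 F [-0.3 -0.2 -7.3]
```

View pics/side_h.png

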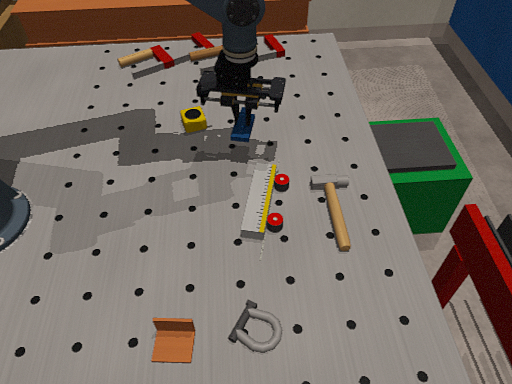

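The weight is gripped at (243,128). The straightedge still lies against both stops, at (282,182) and (275,222). I'm carrying the weight over.

Call:
play_rows --deltas '[[[-8,3,0,0],[-28,12,0,0],[-53,22,0,0],[-80,33,0,0],[-107,44,0,0],[-132,55,0,0],[-150,62,0,0],[-158,65,5,0],[-160.5,66,12,0],[-160.5,66,19,0],[-160.5,66,20,0],[-160.5,66,20,0],[-160.5,66,20,0]]]'

```text
time: 21.7
position: [0.6269, 0.0044, 0.1016]
ee_rot: [-2.474, -1.936, -0.0]
wrist_force: [1.0, -0.2, -7.9]
width: 0.0175
```

Run:
```python
from gap import *
plan([.6256,.003,.0706],-14)
gap("wrist","g7")
```

```text
t 21.7 cur [0.6269 0.0044 0.1016] jaw -13.9 delta [-1.6 -1.  31. ] yaw 0.0017 q6 0.07 w 0.0175 F [ 1.  -0.2 -7.9]
wrist stripe yaw -14.32 y range -0.09985549784662355 0.09537920315181682 mean [0.6578 0.0495]
  stripe halfwidths [-4.7577  5.0327]
  stop [0.6825 0.0495 0.026 ] dist to front of stripe - 18mm: 0.8
```

View pics/wrist_g7.png

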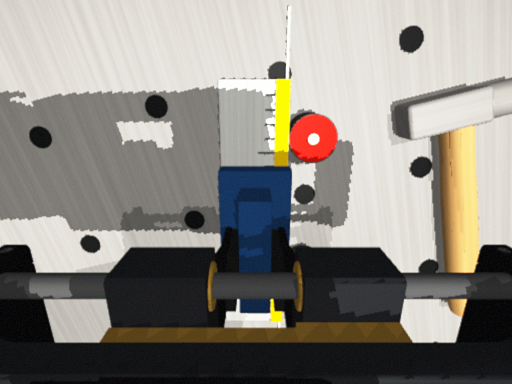

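The weight is lined up over the straightedge: it spans px 219–291, the bar 219–290. Lowering it slowly.

Call:
play_rows --deltas '[[[-1,-0.5,8,0],[-1,-1,17,0],[-1,-1,23,0],[-1,-1,26,0],[-1,-1,28,0],[-1,-1,29.5,0],[-1,-1,30,0],[-1,-1,30,0],[-1,-1,30,0]]]'

```text
time: 22.65
position: [0.6259, 0.0026, 0.0718]
ee_rot: [2.475, 1.934, 0.001]
wrist_force: [-0.0, 0.6, -8.0]
width: 0.0177
```

Run:
```python
from gap import *
plan([.6256,.003,.0706],-14)
```

```text
t 22.65 cur [0.6259 0.0026 0.0718] jaw -13.98 delta [ 0.3 -0.4  1.2] yaw 0.0003 q6 0.07 w 0.0177 F [-0.   0.6 -8. ]
```

Call:
play_rows --deltas '[[[0,0,0.4,0],[0,0,0.8,0],[0,0,1.2,0],[0,0,1.2,0]]]'

```text
time: 23.05
position: [0.626, 0.0026, 0.0715]
ee_rot: [2.475, 1.934, 0.001]
wrist_force: [-2.2, -0.5, 2.3]
width: 0.0178
```

Call:
play_rows --deltas '[[[0,0,0,0],[0,0,0,0],[0,0,0,0],[0,0,0,0],[0,0,-8,0],[0,0,-25,0],[0,0,-50,0],[0,0,-85,0],[0,0,-115,0],[0,0,-130,0],[0,0,-130,0],[0,0,-130,0]]]' --claw 100

```text
time: 24.25
position: [0.6255, 0.0027, 0.2005]
ee_rot: [2.475, 1.935, 0.0]
wrist_force: [-0.2, 0.5, -0.4]
width: 0.0526
```

Run:
```python
from gap import *
plan([.6256,.003,.0706],-14)
gap("wrist","g8");gap("side","g8");gap("top","g8")
for c in ["side","wrist"]:
    s=sense();p,d=read_camera(c); cm=cam(c,s if c=="wrist" else None)
    for ce,a,m in blobs(bluemask(p),60):
        P=cloud(cm,d,m)
        if .55<P[:,0].mean()<.7 and abs(P[:,1].mean())<.1: T=P[(P[:,2]>.062)&(P[:,2]<.078)];print(c,'weight',T.mean(0),cv2.minAreaRect((T[:,:2]*1000).astype(np.float32)))
```

```text
t 24.25 cur [0.6255 0.0027 0.2005] jaw -13.98 delta [  0.3   0.  129.9] yaw 0.0004 q6 0.07 w 0.0526 F [-0.2  0.5 -0.4]
wrist stripe yaw -13.98 y range -0.10008012279860357 0.09578622791111965 mean [0.6493 0.0131]
  stripe halfwidths [-5.0797  4.4614]
  stop [0.681  0.0501 0.026 ] dist to front of stripe - 18mm: -0.6
  stop [ 0.6521 -0.063   0.026 ] dist to front of stripe - 18mm: -1.4
side stripe yaw -14.14 y range -0.10099289248508514 0.09104161511902564 mean [ 0.6443 -0.0173]
  stripe halfwidths [-5.0869  4.1155]
  stop [0.684  0.0485 0.026 ] dist to front of stripe - 18mm: 0.3
  stop [ 0.6555 -0.0661  0.026 ] dist to front of stripe - 18mm: 0.7
top stripe yaw -13.48 y range -0.09624598987144853 0.08546552625622161 mean [ 0.6333 -0.0435]
  stripe halfwidths [-4.1899  4.7257]
  stop [ 0.6507 -0.0679  0.026 ] dist to front of stripe - 18mm: -0.2
side weight [ 0.627  -0.0018  0.068 ] ((627.1611328125, 1.2295455932617188), (71.23628997802734, 18.416107177734375), 76.31522369384766)
wrist weight [0.6263 0.0048 0.07  ] ((626.0884399414062, 3.139820098876953), (69.13153076171875, 17.97657585144043), 75.78990173339844)
```

View pics/wrist_g8.png

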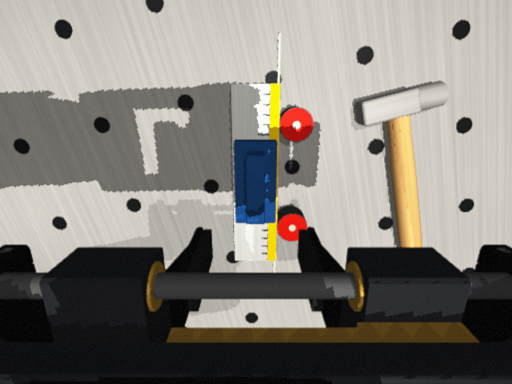

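View pics/side_g8.png

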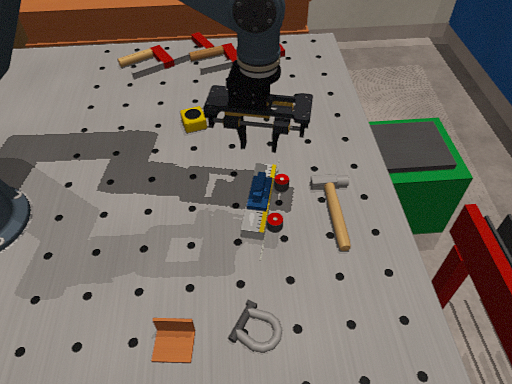

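The weight sits lengthwise at (255,180) in the wrist view, in the middle of the bar. The bar touches both stops at (279,125) and (276,228), and nothing else has moved. I'm handing in.

```bash
python3 -c "
from station import *
print(sign_off())"
```

```text
the job is handed in; nothing more can be done
None
```

The job is handed in at about 24 s of the 72 s allowed. `sign_off` gives no verdict, so the result rests on my own checks.

**What I did:**
1. I parked the blue weight to the left of the straightedge's path.
2. I gripped the straightedge across its width and slid it flat until it stalled against both stops. The push force rose to about 22 N with no further motion, then I eased it off before opening the gripper.
3. I set the weight lengthwise on the middle of the straightedge and lifted the gripper clear.

**Last checks:**
- **Gaps at the stops:** the cameras put them between −1.4 and +0.7 mm, against a limit of 2.5 mm. They disagree by up to about 2 mm (wrist −0.6 left and −1.4 right, side +0.3 and +0.7). The top camera saw only one stop, because the gripper hid the other. The negative readings are about what the 2 mm calibration accuracy allows.
- **Stop positions along the edge:** both stops are about 40 mm inside the ends of the straightedge.
- **Weight:** it is within about 2 mm of the middle and about 0.3° of lengthwise. Its top is about 70 mm above the table, as expected on the 30 mm bar.
- **Bystanders:** in the final pictures the tape measure, shackle, angle clip and hammer look to be where they started. I did not measure their positions again.

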